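# Bring the red spice tin to the front and shut its lid

### The arm

A 6-joint arm with a two-finger parallel gripper is mounted at the origin on the work surface. World frame = base frame: x ahead of the robot, y to its left, z up, the work surface at z = 0. Lengths are in m, angles in degrees, forces in N, time in s.
With the tool pointing down it reaches from about 0.35 to 0.725 m from the base axis. Payload 6 kg.
Tool frame: the origin (TCP) lies between the finger pads; the fingertips stand bot.finger_overhang ahead of it and the grasp point (between the pads) lies 3 mm ahead of it (bot.finger_overhang is the distance from the TCP to the fingertips, in m); y points along the fingers, z is the direction in which the jaws open and shut, and the axes are right-handed (so a half turn about y gives the same grasp; the last joint's range is limited). The gripper opens to 85 mm and grips with 20 to 120 N. Pads are 22 mm wide; open, the fingers measure 114 mm over their backs; the gripper's body (76 mm by 85 mm) begins 54 mm behind the grasp point. The pads swing forward as they close: fully open they stand 13 mm farther back than shut.
Start: joints at [87.416, 2.303, 4.859, 0, -92.561, -19.12], TCP at [0.222, 0.557, 0.253] pointing down, gripper open.
Joint ranges: [-146.85, 146.85], [-73.84, 115.35], [-62.03, 85.46], [-188.31, 113.3], [-161.28, -10.13], [-171.36, 171.36]. Speed limits (degrees/s): [147.25, 147.25, 172.46, 180, 180, 180].

### API

Orientations are given as [roll, pitch, yaw] about the fixed x, y, z axes, in that order (R = Rz(yaw) Ry(pitch) Rx(roll)).
In Python, from cell import telemetry, read_camera, get_calibration, sign_off, models, bot gives the robot as it stands. The module is installed in compiled form; this text tells all that it offers.
- The arm moves only by the tool step_arm, never from a script. Its argument "series" is a list of rows, each an object with "fingers": the opening in per cent of the stroke, from 0 (shut) to 100 (fully open); "travel": the shift along the tool's x, y, z in cm, a list of three; "roll": the turn about the tool's y in degrees. In form: [{"fingers": fingers, "travel": [tx, ty, tz], "roll": roll}, ...]. A call has 1 to 12 rows; each row shifts and turns the commanded pose from where the row before left it, along the tool's axes as they then stand; what a row does not reach is not made up. A row lasts 1/12 s, in which the tool goes at most 41.7 mm and 7.16 degrees, less where a joint would pass 70% of its speed; a pose out of reach is approached as far as the arm can. A call is refused whole if a number of a shift passes 4.17 or a number of a turn 7.16, either way. A call with a gripper value outside its range is refused whole. The fingers move at their own pace and stop on an object; "grip_force" is the grip in N (left out, the last holds). Time passes only in rows, so rows that do not move let the fingers close. It gives the time, the measured TCP pose, the force and the opening at its end, in the units of the state.
- telemetry.read_state(): the state, without advancing time (a new reading comes with each control period).
- read_camera(name): name is "scene" or "top" or "wrist"; returns (picture, depth): 420x560x3 uint8, red, green, blue; 420x560 float32, m along the optical axis (not along the pixel's ray), 0 where there is no reading.
- get_calibration(name): a dict with "vertical_fov" (degrees; the focal length in pixels is half the picture's height over the tangent of half this angle, whatever the lens; pixels are square), "cx", "cy" (the principal point, pixels), "view" (4x4, takes a point from world to camera coordinates); the wrist camera has in their place "T_tool_cam" (4x4, takes a point from camera to tool coordinates, whose origin is the TCP and whose axes are the tool frame's). Camera axes: x right, y up, looking along -z (the intrinsics and any distortion apply to the point x, -y, -z); pixel columns grow to the right and rows downward; lengths in m; the calibration is good to about 2 mm. The wrist camera is an equidistant fisheye: a pixel r from the principal point sees the ray r / f radians off the axis. A picture is of the moment at which its call begins: read the wrist's pose just before it. get_calibration takes no time and is no camera call.
- sign_off(): hands the job in, once; it reports no verdict.
Trained networks look in the newest picture that a camera, given by its name, has taken for a name from the list of things; names that differ only in an ending like _2 or _b are one class to them, and where a whole thing is asked for, a point or a joint stands for the part that bears it (a point fixed in the world has none). Each returns a list of dicts, best first, with "score" (0 to 1); they miss things now and then, are a little off and sometimes report something else, mostly with a low value. They report only what shows in the picture. A call takes as long as a camera call.
- models.masks_of(camera, name): "mask" (420x560 bool, what is visible of it) and "box" ([centre column, centre row, width, height] in pixels, round what is visible of it).
The state is a dict: "time": time; "qpos": joint angles; "qvel": joint speeds; "effort": joint torques, N m; "tcp_pos": TCP position; "tool_rot": TCP orientation; "force": force on the tool from outside, world axes, zero at the start; "wrist_torque": the same for the moment, N m; "width": finger opening in m.
Only numpy, scipy, OpenCV 4.12 (cv2) and the standard library are available. Lean on these libraries where they do the work, as an engineer would, in place of code of your own. Each camera call takes 0.05 s, during which the arm holds its last target. There are 200 camera calls.

### The job

Turn the spice carousel (its rim has black knobs to push), without spinning it fast, until the red tin with the open lid stands at the front, in line with the green pointer, and leave it at rest there. Only then close the red tin's hinged lid fully, and let go with the red tin still at the front. Leave the bowl, the salt canister, the spare tin and the spoon where they are.

Things in the scene. Friction and masses are not known exactly. Their poses are not given: they have to be found in the camera images.
- carousel (a joint): Angle of the turning plate on its fixed foot, growing counter-clockwise seen from above; 0 (or any whole turn) when the red tin is exactly at the front. Turns without end either way; starts far from 0. About 1 N at a rim knob turns it; it stops almost at once and stays where it is left. The foot cannot be shifted.
- hub (a point): Point on the carousel's vertical turning axis, at the upper face of the turning plate, 45 mm above the table. Its axes turn with the plate: z up, -x towards the red tin. The plate is a light wooden disc 280 mm across, 20 mm thick. Around the axis there is only a flat steel cap 40 mm across and 10 mm high.
- knob (a point): Centre, half-way up, of the rim knob 36 degrees counter-clockwise (from above) from the red tin. Five equal black knobs to push stand on the plate, one half-way between each two neighbouring tins, every 72 degrees, 125 mm from the turning axis: upright pins 16 mm across, from the plate (45 mm above the table) up to 90 mm.
- red_tin (a point): Centre, half-way up, of the empty red tin: 60 mm across, 50 mm high, 80 mm from the turning axis, 70 mm above the table. Five tins stand fixed on the plate like this, every 72 degrees; the other four are steel, 100 mm above the table with their shut, fixed lids (yellow, brown, white, blue, counter-clockwise from the red one).
- front_spot (a point): Where red_tin must come: fixed point 80 mm from the turning axis, 70 mm above the table, on the front side (roughly towards the robot), where a green pointer tongue with a white dot lies on the table (60 mm wide, 12 mm high, tip 238 mm from the axis). Its -x axis points from the turning axis to the front.
- tin_lid (a joint): Angle of the red tin's lid: 0 shut, growing as it opens, at most 1.95; starts at 1.5 to 1.9, about upright. A stiff hinge holds it at any angle (it does not fall shut); about 1 N moves it. The hinge is level, on the tin's side nearest the turning axis, 47 mm from the axis, 96 mm above the table. To shut: push it outwards from the middle, then down.
- lid_tab (a point): Outer end of the thumb tab of the red tin's lid, 70 mm from the hinge. The lid is a red disc 64 mm across and 5 mm thick, with its centre 33 mm from the hinge; shut, its top is 101 mm above the table.
- bowl: Steel mixing bowl, 200 mm across, 85 mm high, loose bystander; origin under its centre.
- salt: White and blue salt canister, 80 mm across, 170 mm high, loose bystander; origin under its centre.
- spare_tin: Plain steel tin standing on the table, 60 mm across, 55 mm high, loose bystander; origin under its centre.
- spoon: Wooden spoon, 200 mm long, lying on the table beyond the carousel, loose bystander.

How it is judged:
By the outcome, as a careful person would: the job done as asked, in the order asked, and still so for the second after the job is handed in, with the robot touching nothing.
It also fails if it takes over 72 s, if anything falls off the work surface, if the arm or the gripper's body presses on something with over 40 N, if the wrist force passes 120 N, or if a joint passes its speed limit or range.

## Working session

There is one attempt and no reset: what is moved stays moved. The work goes in short steps, Python scripts to look and compute and a tool call to move; the robot and the scene stay as the last step left them, time stands still between calls to the robot, and variables do not carry over. Pictures are saved under pics/ and viewed, about 8 in all and at most 12, crops included, and the job is handed in when it is done.

Besides the shell and the picture viewer there is one more tool, called as name(argument=value, ...) on one line, values as JSON. step_arm: Moves the arm, as the interface text tells. Its arguments: {"type":"object","properties":{"series":{"type":"array"},"grip_force":{"type":"number"}},"required":["series"]}

```bash
mkdir -p pics
cat > h.py <<'E'
import numpy as np, cv2
from cell import telemetry, read_camera, get_calibration, sign_off, models, bot
from scipy.spatial.transform import Rotation as R
def cloud(cam):
    st=telemetry.read_state(); p,d=read_camera(cam); c=get_calibration(cam)
    f=210/np.tan(np.radians(c["vertical_fov"])/2)
    v,u=np.mgrid[0:420,0:560]
    P=np.stack([(u-c["cx"])/f*d,-(v-c["cy"])/f*d,-d,np.ones_like(d)],-1)
    return p,d,P@np.linalg.inv(c["view"]).T[:,:3]
def save(n,p): cv2.imwrite(f"pics/{n}.png",cv2.cvtColor(p,cv2.COLOR_RGB2BGR))
E
python3 - <<'E'
from h import *
print(telemetry.read_state(), bot.finger_overhang)
a,_,A=cloud("scene"); b,_,B=cloud("top")
np.savez("c.npz",a=a,A=A,b=b,B=B)
save("both",np.hstack([cv2.resize(a,(400,300)),cv2.resize(b,(400,300))])); save("top",b)
for n in ["carousel","red_tin","tin_lid","bowl","salt","spare_tin","spoon"]:
    for r in models.masks_of("top",n)[:2]:
        q=B[r["mask"]]; print(n,round(r["score"],2),np.round(r["box"]),np.median(q,0).round(3),q.min(0).round(3),q.max(0).round(3))
E
```

```text
{'time': 0.0, 'qpos': array([ 8.74137390e+01,  2.33781879e+00,  4.80234776e+00, -2.79105229e-02,
       -9.25595969e+01, -1.91195796e+01]), 'qvel': array([ 0.07824127,  0.00219637,  0.0259486 ,  0.01560989, -0.00075574,
       -0.04474199]), 'effort': array([ 1.85628733e-04, -3.68196094e+01,  3.47415197e+01,  6.93234667e+00,
       -5.33466271e-03, -2.80019873e-05]), 'tcp_pos': array([0.22171192, 0.55723079, 0.2522827 ]), 'tool_rot': array([-8.99010432e+01,  4.79200909e-03,  1.58295387e+02]), 'force': array([ 1.28947868,  0.56900014, -0.63607809]), 'wrist_torque': array([ 0.01400741, -0.04209974,  0.02356697]), 'width': 0.08530501848044965} 0.022
carousel 0.93 [260. 224.  89.  92.] [0.551 0.08  0.046] [ 0.41  -0.058 -0.005] [0.694 0.218 1.346]
carousel 0.51 [278. 156.  21.  59.] [0.781 0.017 0.014] [ 0.41  -0.006 -0.005] [0.875 0.055 1.346]
red_tin 0.93 [260. 225.  90.  94.] [0.551 0.079 0.046] [ 0.41  -0.058 -0.002] [0.694 0.224 1.346]
tin_lid 0.42 [272. 225.  11.  14.] [0.53  0.043 0.153] [0.511 0.029 0.109] [0.546 0.06  0.168]
bowl 0.62 [134. 240.  62.  65.] [0.501 0.47  0.032] [ 0.401  0.03  -0.004] [0.611 0.549 1.346]
bowl 0.21 [260. 225.  88.  94.] [0.55  0.081 0.046] [ 0.41  -0.058 -0.007] [0.703 0.218 1.346]
salt 0.89 [401. 191.  41.  37.] [ 0.643 -0.314  0.165] [ 0.41  -0.366 -0.005] [0.716 0.03  1.346]
salt 0.41 [261. 225.  86.  93.] [0.551 0.08  0.046] [ 0.41  -0.06  -0.005] [0.7   0.219 1.346]
spare_tin 0.58 [404. 248.  28.  19.] [ 0.482 -0.361  0.054] [ 0.455 -0.414  0.001] [ 0.513 -0.336  0.063]
spoon 0.6 [278. 156.  21.  57.] [0.785 0.017 0.014] [ 0.41  -0.006 -0.006] [0.875 0.055 1.346]
```

View pics/both.png

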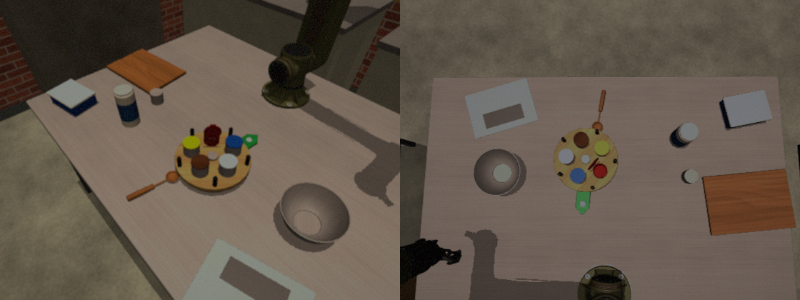

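View pics/top.png

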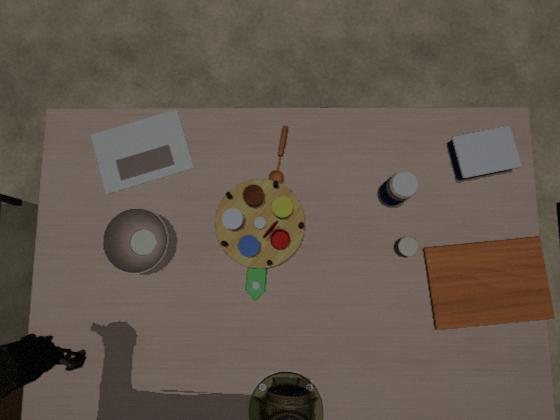

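The two pictures show the carousel hub at about (260,223), the red tin at (280,240) with its lid upright toward the hub, and the green pointer at (255,285). The red tin has to go clockwise by about 50 degrees. The bowl, salt, spare tin and spoon are clear of the path. Next I measure precisely.

```bash
cat >> h.py <<'E'
def circ(q):
    M=np.c_[2*q[:,:2],np.ones(len(q))]; s=np.linalg.lstsq(M,(q[:,:2]**2).sum(1),rcond=None)[0]
    return s[:2],np.sqrt(s[2]+s[:2]@s[:2])
def hue(p): return cv2.cvtColor(p,cv2.COLOR_RGB2HSV).astype(int)
def comps(m,W,mn=3):
    n,l,s,c=cv2.connectedComponentsWithStats(m.astype(np.uint8))
    return [(s[i,4],np.median(W[l==i],0)) for i in range(1,n) if s[i,4]>=mn]
E
python3 - <<'E'
from h import *
z=np.load("c.npz")
for k in "ab":
    p=z[k];W=z[k.upper()];H=hue(p)
    near=np.hypot(W[...,0]-.55,W[...,1]-.08)<.27
    pl=near&(abs(W[...,2]-.046)<.006)&(np.hypot(W[...,0]-.55,W[...,1]-.08)<.16)
    h=(cv2.findContours(pl.astype(np.uint8),cv2.RETR_EXTERNAL,cv2.CHAIN_APPROX_NONE)[0])
    h=max(h,key=len)[:,0]; q=W[h[:,1],h[:,0]]; c,r=circ(q)
    for _ in range(4):
        e=abs(np.hypot(*(q[:,:2]-c).T)-.138)<.006; c,r=circ(q[e]) if e.sum()>8 else (c,r)
    print(k,"plate",c.round(4),r.round(4),len(q))
    def col(lo,hi,zl,zh,s=80): return near&(H[...,0]>=lo)&(H[...,0]<=hi)&(H[...,1]>s)&(H[...,2]>30)&(W[...,2]>zl)&(W[...,2]<zh)
    for n,m in dict(green=col(45,85,-.01,.03),yellow=col(26,34,.09,.12,120),blue=col(100,125,.09,.12),red=(col(0,6,.03,.25,140)|col(172,180,.03,.25,140)),dark=near&(H[...,2]<35)&(W[...,2]>.05)&(W[...,2]<.12)).items():
        for s,w in comps(m,W,4): 
            d=w[:2]-c; print(n,s,w.round(4),"r",np.hypot(*d).round(3),"az",np.degrees(np.arctan2(d[1],d[0])).round(1))
        if n=="green":
            ww=W[m]; d=ww[:,:2]-c; r_=np.hypot(*d.T); print(" far",r_.max().round(3), "mean dir", np.degrees(np.arctan2(*(d.mean(0)[::-1]))).round(2))
E
```

```text
a plate [0.5597 0.0818] 0.1373 591
green 265 [0.3637 0.1005 0.0123] r 0.197 az 174.5
 far 0.244 mean dir 175.29
yellow 364 [0.6004 0.0135 0.1005] r 0.079 az -59.2
blue 358 [0.4857 0.1126 0.1005] r 0.08 az 157.4
red 504 [0.5298 0.0466 0.1209] r 0.046 az -130.4
dark 33 [0.4406 0.0548 0.0831] r 0.122 az -167.2
dark 33 [ 0.5517 -0.0392  0.0845] r 0.121 az -93.8
dark 52 [0.4981 0.1899 0.0769] r 0.124 az 119.7
dark 50 [0.6764 0.0384 0.0787] r 0.125 az -20.4
dark 55 [0.6432 0.1797 0.0813] r 0.129 az 49.6
b plate [0.555  0.0806] 0.1371 284
green 454 [0.3807 0.092  0.0118] r 0.175 az 176.3
 far 0.233 mean dir 176.48
yellow 351 [0.5968 0.0115 0.0992] r 0.081 az -58.8
blue 344 [0.4812 0.1105 0.0996] r 0.08 az 158.0
red 37 [0.5248 0.0486 0.1514] r 0.044 az -133.2
red 308 [0.5081 0.0172 0.0497] r 0.079 az -126.4
dark 24 [0.6683 0.0324 0.0871] r 0.123 az -23.1
dark 23 [0.6346 0.173  0.0865] r 0.122 az 49.2
dark 4 [0.6092 0.0822 0.0718] r 0.054 az 1.6
dark 20 [ 0.5439 -0.0448  0.0886] r 0.126 az -95.0
dark 20 [0.4899 0.1831 0.0881] r 0.121 az 122.4
dark 12 [0.4347 0.0494 0.0888] r 0.124 az -165.4
```

step_arm(series=[{"fingers": 100,"travel": [-1.2,0,1.2],"roll": 0},{"fingers": 80,"travel": [-2.4,0,2.45],"roll": 0},{"fingers": 60,"travel": [-2.4,0,2.45],"roll": 0},{"fingers": 40,"travel": [-2.4,0,2.45],"roll": 0},{"fingers": 40,"travel": [-2.4,0,2.45],"roll": 0},{"fingers": 40,"travel": [-2.4,0,2.45],"roll": 0},{"fingers": 40,"travel": [-2.4,0,2.45],"roll": 0},{"fingers": 40,"travel": [-2.4,0,2.45],"roll": 0},{"fingers": 40,"travel": [-2.4,0,2.45],"roll": 0},{"fingers": 40,"travel": [-2.4,0,2.45],"roll": 0},{"fingers": 40,"travel": [-2.4,0,2.45],"roll": 0},{"fingers": 40,"travel": [-2.4,0,2.45],"roll": 0}])

```text
time: 1.45
tcp_pos: [0.3744, 0.1923, 0.2537]
tool_rot: [-90.1, 0.0, 158.3]
force: [0.1, 1.0, 0.1]
width: 0.034
```

step_arm(series=[{"fingers": 40,"travel": [-2.4,0,2.45],"roll": 0},{"fingers": 40,"travel": [-2.4,0,2.45],"roll": 0},{"fingers": 40,"travel": [-2.4,0,2.45],"roll": 0},{"fingers": 40,"travel": [-2.4,0,2.45],"roll": 0},{"fingers": 40,"travel": [-1.2,0,1.2],"roll": 0},{"fingers": 40,"travel": [0,0,0],"roll": -7},{"fingers": 40,"travel": [0,0,0],"roll": -7},{"fingers": 40,"travel": [0,0,0],"roll": -7},{"fingers": 40,"travel": [0,0,0],"roll": -7},{"fingers": 40,"travel": [0,0,0],"roll": -7},{"fingers": 40,"travel": [0,0,0],"roll": 0},{"fingers": 40,"travel": [0,0,0],"roll": 0}])

```text
time: 2.45
tcp_pos: [0.4338, 0.0517, 0.2534]
tool_rot: [-90.0, 0.0, -166.9]
force: [-0.7, 0.3, 0.3]
width: 0.0342
```

```bash
cat >> h.py <<'E'
def wcloud():
    st=telemetry.read_state(); p,d=read_camera("wrist"); c=get_calibration("wrist")
    f=210/np.tan(np.radians(c["vertical_fov"])/2)
    v,u=np.mgrid[0:420,0:560]; x=u-c["cx"]; y=v-c["cy"]; r=np.hypot(x,y)+1e-9; t=np.tan(np.minimum(r/f,1.5))
    P=np.stack([x/r*t*d,-y/r*t*d,-d,np.ones_like(d)],-1)@np.array(c["T_tool_cam"]).T
    return p,d,P[...,:3]@R.from_euler("xyz",st["tool_rot"],degrees=True).as_matrix().T+st["tcp_pos"]
E
python3 - <<'E'
from h import *
s=telemetry.read_state(); print(s["time"],s["tcp_pos"],s["tool_rot"],s["qpos"].round(1),s["width"],s["force"])
p,d,W=wcloud(); save("w1",p); np.savez("w1.npz",p=p,W=W,d=d)
c0=np.array([.555,.0795]);H=hue(p);rr=np.hypot(W[...,0]-c0[0],W[...,1]-c0[1])
m=(rr<.16)&(H[...,2]<40)&(W[...,2]>.05)&(W[...,2]<.1)&(d>0)
for s_,w in comps(m,W,30): print("dark",s_,w.round(4))
m=(rr<.27)&(H[...,0]>45)&(H[...,0]<85)&(H[...,1]>80)&(W[...,2]<.03)&(d>0)
for s_,w in comps(m,W,50): print("green",s_,w.round(4))
m=(rr<.03)&(abs(W[...,2]-.055)<.004)&(d>0)
for s_,w in comps(m,W,50): print("cap",s_,w.round(4))
E
```

```text
2.45 [0.43382314 0.05167506 0.25340224] [-8.99999384e+01  1.12914977e-02 -1.66917420e+02] [ 33.5 -23.3 -17.4   0.  -95.9  69.6] 0.03417515570304742 [-0.71345046  0.32619279  0.27245989]
green 2643 [0.38   0.0924 0.0131]
cap 1237 [0.5572 0.0787 0.056 ]
```

View pics/w1.png

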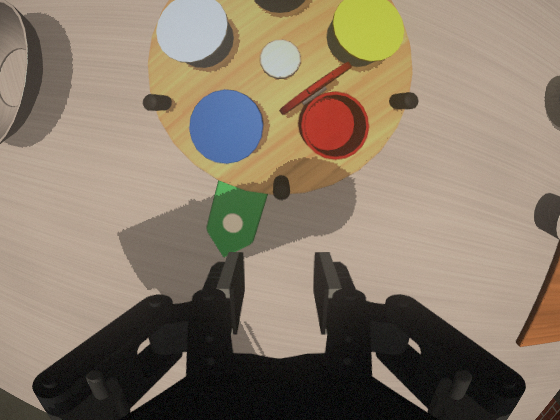

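The wrist view shows hub cap (280,59), red tin (334,125), the knob to use at (281,187), and the pointer dot (232,223).

```bash
cat >> h.py <<'E'
def px2w(u,v,z,st=None):
    "pixel of wrist camera -> world at height z"
    st=st or telemetry.read_state(); c=get_calibration("wrist"); f=210/np.tan(np.radians(c["vertical_fov"])/2)
    x,y=u-c["cx"],v-c["cy"]; r=np.hypot(x,y)+1e-9; T=np.array(c["T_tool_cam"]); M=R.from_euler("xyz",st["tool_rot"],degrees=True).as_matrix()
    ray=M@T[:3,:3]@np.array([x/r*np.sin(r/f),-y/r*np.sin(r/f),-np.cos(r/f)]); o=M@T[:3,3]+st["tcp_pos"]
    return o+ray*(z-o[2])/ray[2]
def blobs(m,mn=60):
    n,l,s,c=cv2.connectedComponentsWithStats(m.astype(np.uint8)); return [(s[i,4],c[i]) for i in range(1,n) if s[i,4]>=mn]
def measure(p,st):
    H=hue(p); h,s,v=H[...,0],H[...,1],H[...,2]; o={}
    red=((h<5)|(h>174))&(s>150)
    for n,m,z in [("blue",(h>100)&(h<125)&(s>120),.1),("yellow",(h>25)&(h<34)&(s>180),.1),("green",(h>45)&(h<85)&(s>80),.012)]:
        b=max(blobs(m,1) or [(0,(0,0))],key=lambda t:t[0])
        if b[0]<300: continue
        if n!="green": o[n]=px2w(*b[1],z,st); continue
        M=m.astype(np.uint8); n_,l,ss,cc=cv2.connectedComponentsWithStats(M); g=(l==1+np.argmax(ss[1:,4])).astype(np.uint8)
        hull=cv2.convexHull(cv2.findContours(g,cv2.RETR_EXTERNAL,cv2.CHAIN_APPROX_NONE)[0][0]); full=np.zeros_like(g); cv2.fillConvexPoly(full,hull,1)
        hole=max(blobs((full>0)&(g==0),1),key=lambda t:t[0]); o["dot"]=px2w(*hole[1],.0125,st)
    return o
E
python3 - <<'E'
from h import *
z=np.load("w1.npz"); p=z["p"];st=telemetry.read_state()
o=measure(p,st)
H=hue(p); dark=H[...,2]<45
print([(a,c.round()) for a,c in blobs(dark,40)])
cap=px2w(280,59,.055,st); o["cap"]=cap
for k,w in o.items(): d=w[:2]-cap[:2]; print(k,w.round(4),np.hypot(*d).round(4),np.degrees(np.arctan2(d[1],d[0])).round(2))
for uv in [(281,187),(281,181),(281,193)]: print([px2w(*uv,q,st).round(4) for q in (.09,.045)])
E
```

```text
[(np.int32(43792), array([278., 366.])), (np.int32(49), array([557., 397.]))]
blue [0.4837 0.1094 0.1   ] 0.0797 157.19
dot [0.368  0.0927 0.0125] 0.1897 175.73
cap [0.5571 0.0786 0.055 ] 0.0 0.0
[array([0.4408, 0.0507, 0.09  ]), array([0.4306, 0.0481, 0.045 ])]
[array([0.4462, 0.052 , 0.09  ]), array([0.4368, 0.0495, 0.045 ])]
[array([0.4354, 0.0494, 0.09  ]), array([0.4243, 0.0466, 0.045 ])]
```

step_arm(series=[{"fingers": 40,"travel": [-0.12,2.0,0.25],"roll": 0},{"fingers": 40,"travel": [0,3.5,0],"roll": 0},{"fingers": 40,"travel": [0,3.5,0],"roll": 0},{"fingers": 40,"travel": [0,3.5,0],"roll": 0},{"fingers": 40,"travel": [0,3.0,0],"roll": 0},{"fingers": 40,"travel": [0,1.5,0],"roll": 0},{"fingers": 26,"travel": [0,0.6,0],"roll": 0},{"fingers": 26,"travel": [0,0,0],"roll": 0},{"fingers": 26,"travel": [0,0,0],"roll": 0}])

```text
time: 3.25
tcp_pos: [0.4362, 0.0497, 0.0786]
tool_rot: [-90.0, 0.1, -166.8]
force: [-1.4, -0.1, 0.2]
width: 0.0223
```

Run:
```python
from h import *
s=telemetry.read_state(); print(s["time"],s["tcp_pos"],s["tool_rot"],s["width"],s["force"])
p,d,W=wcloud(); save("w2",p)
c=np.array([.557,.0786]); ph=np.arctan2(s["tcp_pos"][1]-c[1],s["tcp_pos"][0]-c[0]); print(np.degrees(ph)%360, np.hypot(*(s["tcp_pos"][:2]-c)))
# constant arc step: 1.5deg clockwise about c, in tool axes with yaw = azimuth
a=np.radians(1.5); r=.125
print("per row tool x,z cm:", -100*r*(1-np.cos(a)), -100*r*np.sin(a))
```

```text
3.25 [0.4362127  0.04966836 0.07855192] [-8.99802040e+01  8.36862588e-02 -1.66764810e+02] 0.022281079264811512 [-1.44355129 -0.13044459  0.20947522]
193.47002462021706 0.12420391594982792
per row tool x,z cm: -0.0042834378055342515 -0.3272118538484144
```

View pics/w2.png

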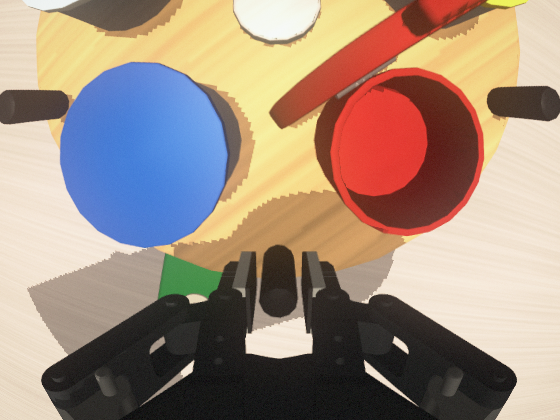

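step_arm(series=[{"fingers": 26,"travel": [0,0,-0.327],"roll": 1.5},{"fingers": 26,"travel": [-0.004,0,-0.327],"roll": 1.5},{"fingers": 26,"travel": [-0.004,0,-0.327],"roll": 1.5},{"fingers": 26,"travel": [-0.004,0,-0.327],"roll": 1.5},{"fingers": 26,"travel": [-0.004,0,-0.327],"roll": 1.5},{"fingers": 26,"travel": [-0.004,0,-0.327],"roll": 1.5},{"fingers": 26,"travel": [-0.004,0,-0.327],"roll": 1.5},{"fingers": 26,"travel": [-0.004,0,-0.327],"roll": 1.5},{"fingers": 26,"travel": [-0.004,0,-0.327],"roll": 1.5},{"fingers": 26,"travel": [-0.004,0,-0.327],"roll": 1.5},{"fingers": 26,"travel": [-0.004,0,-0.327],"roll": 1.5},{"fingers": 26,"travel": [-0.004,0,-0.327],"roll": 1.5}])

```text
time: 4.3
tcp_pos: [0.4334, 0.0889, 0.0793]
tool_rot: [-90.1, 0.1, 175.2]
force: [-1.0, -0.6, 0.3]
width: 0.0223
```

step_arm(series=[{"fingers": 26,"travel": [-0.004,0,-0.327],"roll": 1.5},{"fingers": 26,"travel": [-0.004,0,-0.327],"roll": 1.5},{"fingers": 26,"travel": [-0.004,0,-0.327],"roll": 1.5},{"fingers": 26,"travel": [-0.004,0,-0.327],"roll": 1.5},{"fingers": 26,"travel": [-0.004,0,-0.327],"roll": 1.5},{"fingers": 26,"travel": [-0.004,0,-0.327],"roll": 1.5},{"fingers": 26,"travel": [-0.004,0,-0.327],"roll": 1.5},{"fingers": 26,"travel": [-0.004,0,-0.327],"roll": 1.5},{"fingers": 26,"travel": [-0.004,0,-0.327],"roll": 1.5},{"fingers": 26,"travel": [-0.004,0,-0.327],"roll": 1.5},{"fingers": 26,"travel": [-0.004,0,-0.327],"roll": 1.5},{"fingers": 26,"travel": [-0.004,0,-0.327],"roll": 1.5}])

```text
time: 5.3
tcp_pos: [0.4425, 0.127, 0.0792]
tool_rot: [-90.1, 0.1, 157.2]
force: [-1.6, -1.2, 0.2]
width: 0.0225
```

step_arm(series=[{"fingers": 26,"travel": [-0.004,0,-0.327],"roll": 1.5},{"fingers": 26,"travel": [-0.004,0,-0.327],"roll": 1.5},{"fingers": 26,"travel": [-0.004,0,-0.327],"roll": 1.5},{"fingers": 26,"travel": [-0.004,0,-0.327],"roll": 1.5},{"fingers": 26,"travel": [-0.004,0,-0.327],"roll": 1.5},{"fingers": 26,"travel": [-0.004,0,-0.327],"roll": 1.5},{"fingers": 26,"travel": [-0.004,0,-0.327],"roll": 1.5},{"fingers": 26,"travel": [-0.004,0,-0.327],"roll": 1.5},{"fingers": 26,"travel": [-0.004,0,-0.327],"roll": 1.5},{"fingers": 26,"travel": [-0.002,0,-0.218],"roll": 1.0},{"fingers": 26,"travel": [0,0,0],"roll": 0},{"fingers": 26,"travel": [0,0,0],"roll": 0}])

```text
time: 6.3
tcp_pos: [0.458, 0.1542, 0.0782]
tool_rot: [-90.1, 0.0, 142.8]
force: [-0.1, -0.2, -0.4]
width: 0.0221
```

```bash
cat >> h.py <<'E'
def topaz(show=None):
    b,_,B=cloud("top"); H=hue(b); near=np.hypot(B[...,0]-.555,B[...,1]-.08)<.13
    o={}
    for n,lo,hi,s in [("yellow",26,34,120),("blue",100,125,80)]:
        m=near&(H[...,0]>=lo)&(H[...,0]<=hi)&(H[...,1]>s)&(B[...,2]>.09)&(B[...,2]<.12)
        cs=comps(m,B,40)
        if cs: o[n]=(max(cs,key=lambda t:t[0])[0],max(cs,key=lambda t:t[0])[1][:2].round(4))
    return b,o
E
python3 - <<'E'
from h import *
s=telemetry.read_state(); print(s["time"],s["tcp_pos"],s["tool_rot"],s["width"],s["force"])
c=np.array([.557,.0786]);d=s["tcp_pos"][:2]-c; print(np.degrees(np.arctan2(d[1],d[0]))%360,np.hypot(*d))
b,o=topaz(); print(o)
if len(o)==2:
    d=o["yellow"][1]-o["blue"][1]; print("line az",np.degrees(np.arctan2(d[1],d[0])))
E
```

```text
6.3 [0.45800754 0.15415432 0.07818441] [-9.00828850e+01  2.93757164e-02  1.42819866e+02] 0.022121383869781495 [-0.14622033 -0.16701318 -0.44377603]
142.64792752526694 0.12453096632013055
{'yellow': (np.int32(356), array([0.5311, 0.0041])), 'blue': (np.int32(235), array([0.5371, 0.1497]))}
line az -92.359754668934
```

step_arm(series=[{"fingers": 26,"travel": [0,0,-0.27],"roll": 1.25},{"fingers": 26,"travel": [0,0,-0.27],"roll": 1.25},{"fingers": 26,"travel": [0,0,-0.27],"roll": 1.25},{"fingers": 26,"travel": [0,0,0],"roll": 0},{"fingers": 26,"travel": [0,0,0],"roll": 0},{"fingers": 32,"travel": [0,0,0],"roll": 0},{"fingers": 32,"travel": [0,0,0],"roll": 0},{"fingers": 32,"travel": [0,-2.5,0],"roll": 0},{"fingers": 32,"travel": [0,-3.5,0],"roll": 0},{"fingers": 32,"travel": [0,-3.5,0],"roll": 0},{"fingers": 32,"travel": [0,-3.5,0],"roll": 0},{"fingers": 32,"travel": [0,-3.5,0],"roll": 0}])

```text
time: 7.35
tcp_pos: [0.4623, 0.1599, 0.2441]
tool_rot: [-90.0, 0.0, 139.1]
force: [-0.1, 0.7, -0.1]
width: 0.0268
```

step_arm(series=[{"fingers": 32,"travel": [4,0,0],"roll": -7},{"fingers": 32,"travel": [3,0,0],"roll": -7},{"fingers": 32,"travel": [0,0,3],"roll": -7},{"fingers": 32,"travel": [0,0,3],"roll": -7},{"fingers": 32,"travel": [0,0,1],"roll": -7},{"fingers": 32,"travel": [0,0,0],"roll": 0},{"fingers": 32,"travel": [0,0,0],"roll": 0}])

```text
time: 7.93
tcp_pos: [0.3814, 0.1384, 0.2426]
tool_rot: [-90.1, 0.0, 173.9]
force: [-0.4, 1.5, -0.2]
width: 0.0271
```

Run:
```python
from h import *
st=telemetry.read_state(); print(st["time"],st["tcp_pos"],st["tool_rot"],st["width"])
p,d,W=wcloud(); save("w3",p); np.savez("w3.npz",p=p,W=W,d=d)
for k,w in measure(p,st).items(): print(k,w.round(4))
b,o=topaz(); print(o)
H=hue(b)
d=o["yellow"][1]-o["blue"][1]; print("line az",np.degrees(np.arctan2(d[1],d[0])))
```

```text
7.9333 [0.38142893 0.13836508 0.24263303] [-9.00680421e+01  4.50275066e-02  1.73856921e+02] 0.02711560834875654
blue [0.5319 0.1564 0.1   ]
dot [0.368  0.0924 0.0125]
{'yellow': (np.int32(360), array([0.5278, 0.0056])), 'blue': (np.int32(342), array([0.5339, 0.1558]))}
line az -92.32564773811411
```

View pics/w3.png

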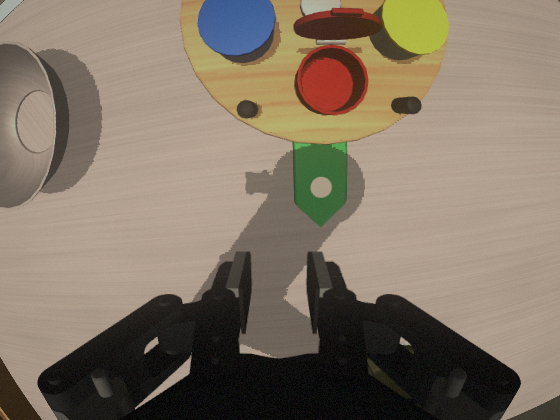

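The wrist view shows the red tin (332,80) almost in line with the pointer (axis column ≈320, dot (320,187)), with a small residual. I'll fit that more exactly.

Run:
```python
from h import *
az=lambda d: round(float(np.degrees(np.arctan2(d[1],d[0]))%360),2)
# top: pointer axis from the unobstructed first picture
z=np.load("c.npz"); b,B=z["b"],z["B"]; H=hue(b)
c=get_calibration("top"); f=210/np.tan(np.radians(c["vertical_fov"])/2); Vi=np.linalg.inv(c["view"])
def tw(u,v,zz):
    r=Vi[:3,:3]@np.array([(u-c["cx"])/f,-(v-c["cy"])/f,-1]); o=Vi[:3,3]; return o+r*(zz-o[2])/r[2]
g=((H[...,0]>45)&(H[...,0]<85)&(H[...,1]>80)).astype(np.uint8)
n,l,s,cc=cv2.connectedComponentsWithStats(g); g=(l==1+np.argmax(s[1:,4])).astype(np.uint8)
hl=cv2.convexHull(cv2.findContours(g,0,1)[0][0]); F=np.zeros_like(g); cv2.fillConvexPoly(F,hl,1)
vu=np.argwhere(F>0); dot=np.argwhere((F>0)&(g==0)&(H[...,1]<70)); hub=np.array([.5553,.0797])
for n,q in (("hull",vu),("dot",dot)):
    w=np.array([tw(u,v,.012) for v,u in q])[:,:2].mean(0); print("top",n,len(q),w.round(4),az(w-hub))
P=np.array([tw(u,v,.012)[:2] for v,u in vu]); 
# wrist
z=np.load("w3.npz"); p=z["p"]; st=telemetry.read_state(); H=hue(p)
g=((H[...,0]>45)&(H[...,0]<85)&(H[...,1]>80)).astype(np.uint8)
n,l,s,cc=cv2.connectedComponentsWithStats(g); g=(l==1+np.argmax(s[1:,4]))
mid=[]
for r in range(150,205,3):
    x=np.where(g[r])[0]; 
    if len(x)>20: mid.append((px2w(x[0],r,.012,st)[:2]+px2w(x[-1],r,.012,st)[:2])/2)
mid=np.array(mid); k=np.polyfit(mid[:,0],mid[:,1],1); print("wrist pointer axis az",180+np.degrees(np.arctan(k[0])).round(2)," y at hub x .5565:",np.polyval(k,.5565).round(4), "mid",mid.mean(0).round(4))
W=z["W"]; d=z["d"]
for n,lo,hi,sat in (("blue",100,125,100),("yellow",25,34,160)):
    m=(H[...,0]>lo)&(H[...,0]<hi)&(H[...,1]>sat)&(d>0)&(abs(W[...,2]-.1)<.004); print(n,m.sum(),W[m].min(0).round(4),W[m].max(0).round(4),circ(W[m][cv2.erode(m.astype(np.uint8),np.ones((3,3)))[m]==0]))
rm=((H[...,0]<5)|(H[...,0]>174))&(H[...,1]>120)
m=rm&(d>0)&(abs(W[...,2]-.094)<.004)&(W[...,0]<.53); print("red rim",m.sum(),circ(W[m]))
m=(d>0)&(abs(W[...,2]-.046)<.005); R_=np.hypot(*(W[...,:2]-[.557,.0786]).transpose(2,0,1)); m&=(R_<.15)&(R_>.132)
print("plate edge",circ(W[m]))
```

```text
top hull 552 [0.376  0.0914] 176.28
top dot 66 [0.3691 0.0903] 176.73
wrist pointer axis az 175.91  y at hub x .5565: 0.0795 mid [0.3789 0.0922]
blue 3561 [0.5057 0.1248 0.0983] [0.5579 0.187  0.1039] (array([0.53375531, 0.15611829]), np.float64(0.02628430734857695))
yellow 2334 [ 0.4983 -0.0274  0.0983] [0.5492 0.0362 0.1035] (array([0.52689021, 0.00560077]), np.float64(0.021436401704175868))
red rim 524 (array([0.47806759, 0.0830389 ]), np.float64(0.028053028949157847))
plate edge (array([0.55685007, 0.07893886]), np.float64(0.13510780515632884))
```

Red stands at about 177.4°, the pointer at about 176.1°. One small nudge of about 1.3° is left, so I go back over the same knob.

step_arm(series=[{"fingers": 32,"travel": [0,0,0],"roll": 7},{"fingers": 32,"travel": [0,0,-1],"roll": 7},{"fingers": 32,"travel": [0,0,-3],"roll": 7},{"fingers": 32,"travel": [0,0,-3],"roll": 7},{"fingers": 32,"travel": [-3,0,0],"roll": 7},{"fingers": 32,"travel": [-4,0,0],"roll": 0},{"fingers": 32,"travel": [0,0,0],"roll": 0},{"fingers": 32,"travel": [0,0,0],"roll": 0}])

```text
time: 8.7
tcp_pos: [0.4637, 0.1595, 0.2408]
tool_rot: [-89.8, -0.0, 138.8]
force: [-0.3, 0.1, -0.7]
width: 0.0274
```

step_arm(series=[{"fingers": 32,"travel": [0,2.5,0.4],"roll": 0},{"fingers": 32,"travel": [0,3.5,0],"roll": 0},{"fingers": 32,"travel": [0,3.5,0],"roll": 0},{"fingers": 32,"travel": [0,3.5,0],"roll": 0},{"fingers": 32,"travel": [0,2.3,0],"roll": 0},{"fingers": 32,"travel": [0,0.9,0],"roll": 0},{"fingers": 26,"travel": [0,0,0],"roll": 0},{"fingers": 26,"travel": [0,0,0],"roll": 0},{"fingers": 26,"travel": [0,0,-0.2],"roll": 0},{"fingers": 26,"travel": [0,0,-0.2],"roll": 0},{"fingers": 26,"travel": [0,0,-0.18],"roll": 0.6},{"fingers": 26,"travel": [0,0,0],"roll": 0}])

```text
time: 9.7
tcp_pos: [0.4644, 0.1621, 0.0813]
tool_rot: [-90.1, 0.0, 138.4]
force: [-0.2, 0.3, -0.1]
width: 0.0221
```

Run:
```python
from h import *
st=telemetry.read_state(); print(st["time"],st["tcp_pos"],st["tool_rot"],st["width"],st["force"])
az=lambda d: round(float(np.degrees(np.arctan2(d[1],d[0]))%360),2)
b,o=topaz(); print(o); print("yellow only red az",az(o["yellow"][1]-[.5553,.0797])-72)
```

```text
9.7 [0.46440233 0.16206708 0.08132536] [-9.00926400e+01  2.45472246e-02  1.38399382e+02] 0.02210578392564021 [-0.18675995  0.25535281 -0.08978728]
{'yellow': (np.int32(355), array([0.5252, 0.0056])), 'blue': (np.int32(256), array([0.5423, 0.1515]))}
yellow only red az 175.89
```

step_arm(series=[{"fingers": 26,"travel": [0,0,0.15],"roll": 0},{"fingers": 26,"travel": [0,0,0.15],"roll": 0},{"fingers": 26,"travel": [0,-2.5,0],"roll": 0},{"fingers": 26,"travel": [0,-3.5,0],"roll": 0},{"fingers": 26,"travel": [0,-3.5,0],"roll": 0},{"fingers": 26,"travel": [0,-3.5,0],"roll": 0},{"fingers": 26,"travel": [0,-3.0,0],"roll": 0},{"fingers": 10,"travel": [4,0,0],"roll": -7},{"fingers": 0,"travel": [3,0,0],"roll": -7},{"fingers": 0,"travel": [0,0,3],"roll": -7},{"fingers": 0,"travel": [0,0,3],"roll": -7},{"fingers": 0,"travel": [0,0,1],"roll": -7}])

```text
time: 10.75
tcp_pos: [0.3792, 0.1368, 0.2411]
tool_rot: [-90.1, 0.1, 173.9]
force: [0.4, -0.7, 0.8]
width: -0.0
```

step_arm(series=[{"fingers": 0,"travel": [0,0,0],"roll": -2.5},{"fingers": 0,"travel": [0,0,0],"roll": 0}])

```text
time: 10.92
tcp_pos: [0.3802, 0.1379, 0.2408]
tool_rot: [-90.1, 0.1, 176.0]
force: [-0.3, -0.2, 0.3]
width: -0.0001
```

```bash
cat >> h.py <<'E'
az=lambda d: round(float(np.degrees(np.arctan2(d[1],d[0]))%360),2)
def check():
    b,o=topaz(); y,bl=o["yellow"],o["blue"]; print("top px",y[0],bl[0],"line red az",az(y[1]-bl[1])-90,"yellow",az(y[1]-[.5553,.0797])-72,"blue",az(bl[1]-[.5553,.0797])+72)
    st=telemetry.read_state(); p,d,W=wcloud(); H=hue(p); q={}
    for n,lo,hi,sat in (("blue",100,125,100),("yellow",25,34,160)):
        m=(H[...,0]>lo)&(H[...,0]<hi)&(H[...,1]>sat)&(d>0)&(abs(W[...,2]-.1)<.004)
        if m.sum()>300: q[n]=circ(W[m][cv2.erode(m.astype(np.uint8),np.ones((3,3)))[m]==0])[0]
    if len(q)==2: print("wrist line red az",az(q["yellow"]-q["blue"])-90)
    return st,p,d,W
E
python3 - <<'E'
from h import *
st,p,d,W=check(); print(st["time"],st["tcp_pos"],st["tool_rot"],st["width"])
H=hue(p); u=np.array([np.cos(np.radians(176.1)),np.sin(np.radians(176.1))])
rm=((H[...,0]<5)|(H[...,0]>174))&(H[...,1]>120)&(d>0)&(W[...,2]>.1)
q=W[rm]; rr=(q[:,:2]-[.557,.0788])@u; tt=(q[:,:2]-[.557,.0788])@np.array([-u[1],u[0]])
print("lid", rm.sum(), "r",rr.min(),rr.max(),"t",tt.min(),tt.max(),"z max",q[:,2].max())
for a in (.105,.12,.135,.15,.16): 
    k=abs(q[:,2]-a)<.004; print(a,k.sum(),np.median(rr[k]).round(4) if k.any() else None)
E
```

```text
top px 358 337 line red az 176.39 yellow 176.96 blue 175.93
wrist line red az 177.55
10.9667 [0.38025039 0.13817845 0.24050436] [-9.00389036e+01  2.75078714e-02  1.75857844e+02] 0.00020766203844944253
lid 648 r 0.03947064489032819 0.19002424881018937 t -0.10238256093208654 0.013826680643461353 z max 0.3237390027196046
0.105 1 0.0459
0.12 1 0.0453
0.135 5 0.0432
0.15 70 0.0424
0.16 103 0.0422
```

step_arm(series=[{"fingers": 0,"travel": [-2.65,-0.5,2.25],"roll": 0},{"fingers": 0,"travel": [-2.65,-0.5,2.25],"roll": 0},{"fingers": 0,"travel": [0,0,0],"roll": 0},{"fingers": 0,"travel": [0,0,0],"roll": 0}])

```text
time: 11.35
tcp_pos: [0.4308, 0.0888, 0.2497]
tool_rot: [-89.9, -0.1, 175.7]
force: [0.0, 0.5, 0.7]
width: 0.0
```

Run:
```python
from h import *
st,p,d,W=check(); print(st["time"],st["tcp_pos"],st["tool_rot"]); save("w4",p); np.savez("w4.npz",p=p,W=W,d=d)
H=hue(p)
for r in (130,150):pass
R_=np.hypot(*(W[...,:2]-[.557,.0786]).transpose(2,0,1)); m=(d>0)&(abs(W[...,2]-.046)<.005)&(R_<.145)&(R_>.132); print("plate",circ(W[m]))
```

```text
top px 359 255 line red az 175.44 yellow 177.57 blue 173.03
11.4 [0.43029427 0.08948003 0.2496817 ] [-8.99424879e+01 -7.90789414e-02  1.75776785e+02]
plate (array([0.55718686, 0.07879269]), np.float64(0.1350816259603508))
```

View pics/w4.png

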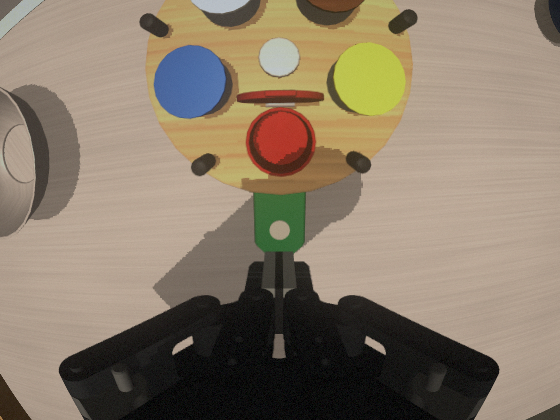

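The view is centred: hub cap (279,57), red tin (281,142) and dot (280,230) lie nearly on one line. The lid (280,97) is upright.

Run:
```python
from h import *
z=np.load("w4.npz"); p=z["p"]; H=hue(p); st={"tcp_pos":np.array([.4305,.0891,.2497]),"tool_rot":np.array([-89.94,0,175.75])}
def cen(m):
    n,l,s,c=cv2.connectedComponentsWithStats(m.astype(np.uint8)); i=1+np.argmax(s[1:,4])
    e=cv2.fitEllipse(cv2.convexHull(cv2.findContours((l==i).astype(np.uint8),0,1)[0][0])); return e
C={}
h,s,v=H[...,0],H[...,1],H[...,2]
box=lambda a,b,c_,d_: (np.mgrid[0:420,0:560][1]>a)&(np.mgrid[0:420,0:560][1]<b)&(np.mgrid[0:420,0:560][0]>c_)&(np.mgrid[0:420,0:560][0]<d_)
for n,m,zz in (("blue",(h>100)&(h<125)&(s>100)&(v>120),.1),("yellow",(h>25)&(h<34)&(s>180)&(v>150),.1),("cap",(s<70)&(v>120)&box(250,310,30,85),.055),("dot",(s<70)&(v>100)&box(262,298,215,245),.0125),("red",((h<5)|(h>174))&(s>120)&box(235,330,106,185),.095)):
    e=cen(m); C[n]=px2w(*e[0],zz,st)[:2]; print(n,np.round(e[0],1),np.round(e[1],1),C[n].round(4))
hub=C["cap"]
print("front",az(C["dot"]-hub),"red",az(C["red"]-hub),np.hypot(*(C["red"]-hub)),"line",az(C["yellow"]-C["blue"])-90,"y",az(C["yellow"]-hub)-72,"b",az(C["blue"]-hub)+72)
```

```text
blue [189.4  81.3] [69.4 73.8] [0.5377 0.1552]Traceback (most recent call last):
  File "<stdin>", line 10, in <module>
  File "<stdin>", line 4, in cen
    return _wrapfunc(a, 'argmax', axis=axis, out=out, **kwds)
    return bound(*args, **kwds)
ValueError: attempt to get argmax of an empty sequence
```

Run:
```python
from h import *
z=np.load("w4.npz"); p=z["p"]; H=hue(p); st={"tcp_pos":np.array([.4305,.0891,.2497]),"tool_rot":np.array([-89.94,0,175.75])}
print(H[78,369],H[57,279],H[230,280],H[165,281],H[81,190])
Y,X=np.mgrid[0:420,0:560]
def near(u,v,r,tol=22):
    lab=cv2.cvtColor(cv2.GaussianBlur(p,(3,3),0),cv2.COLOR_RGB2LAB).astype(float); ref=np.median(lab[v-3:v+4,u-3:u+4].reshape(-1,3),0)
    m=(np.abs(lab-ref)[...,1:].max(-1)<tol)&(abs(lab[...,0]-ref[0])<45)&(np.hypot(X-u,Y-v)<r)
    n,l,s,c=cv2.connectedComponentsWithStats(m.astype(np.uint8)); i=l[v,u]; ct=max(cv2.findContours((l==i).astype(np.uint8),0,1)[0],key=len)
    return cv2.fitEllipse(cv2.convexHull(ct))
C={}
for n,u,v,r,zz in (("blue",190,81,44,.1),("yellow",369,78,44,.1),("cap",279,57,26,.055),("dot",280,230,15,.0125)):
    e=near(u,v,r); C[n]=px2w(*e[0],zz,st)[:2]; print(n,np.round(e[0],1),np.round(e[1],1),C[n].round(4))
m=((H[...,0]<6)|(H[...,0]>172))&(H[...,1]>120)&(X>235)&(X<330)&(Y>107)&(Y<185)
e=cv2.fitEllipse(cv2.convexHull(max(cv2.findContours(m.astype(np.uint8),0,1)[0],key=len))); C["red"]=px2w(*e[0],.09,st)[:2]; print(e)
hub=C["cap"]
print("front",az(C["dot"]-hub),"red",az(C["red"]-hub),np.hypot(*(C["red"]-hub)),"line",az(C["yellow"]-C["blue"])-90,"y",az(C["yellow"]-hub)-72,"b",az(C["blue"]-hub)+72)
```

```text
[ 32 155 197] [ 56  10 196] [ 19  55 168] [  9 163  72] [108 135 163]
blue [189.7  81.4] [70.  73.9] [0.5376 0.155 ]
yellow [369.8  78.4] [70.4 77.5] [0.5291 0.0043]
cap [278.6  56.1] [38.2 41.5] [0.5586 0.0788]
dot [279.2 229.8] [19.7 20.8] [0.3682 0.0923]
((280.2740478515625, 141.263671875), (67.56693267822266, 68.67485046386719), 89.06391143798828)
front 175.94 red 176.77 0.08034873181820011 line 176.76 y 176.34 b 177.42000000000002
```

step_arm(series=[{"fingers": 0,"travel": [-2.6,0,0],"roll": 0},{"fingers": 0,"travel": [-3.5,0,0],"roll": 0},{"fingers": 0,"travel": [-3.5,0,0],"roll": 0},{"fingers": 0,"travel": [-3,0,0],"roll": 0},{"fingers": 0,"travel": [0,0,0],"roll": 0},{"fingers": 0,"travel": [0,2.5,0],"roll": 0},{"fingers": 0,"travel": [0,3,0],"roll": 0},{"fingers": 0,"travel": [0,2.5,0],"roll": 0},{"fingers": 0,"travel": [0,1.3,0],"roll": 0},{"fingers": 0,"travel": [0,0,0],"roll": 0}])

```text
time: 12.28
tcp_pos: [0.5538, 0.0814, 0.1538]
tool_rot: [-89.9, -0.3, 176.0]
force: [0.2, -0.1, -0.8]
width: -0.0
```

step_arm(series=[{"fingers": 0,"travel": [1.0,0,0.2],"roll": 0},{"fingers": 0,"travel": [1.0,0,0],"roll": 0},{"fingers": 0,"travel": [0.8,0,0],"roll": 0},{"fingers": 0,"travel": [0.5,0,0],"roll": 0},{"fingers": 0,"travel": [0.5,0,0],"roll": 0},{"fingers": 0,"travel": [0.5,0,0],"roll": 0},{"fingers": 0,"travel": [0.5,0,0],"roll": 0},{"fingers": 0,"travel": [0.45,0.26,0],"roll": 0},{"fingers": 0,"travel": [0.45,0.26,0],"roll": 0},{"fingers": 0,"travel": [0.37,0.37,0],"roll": 0},{"fingers": 0,"travel": [0.37,0.37,0],"roll": 0},{"fingers": 0,"travel": [0,0,0],"roll": 0}])

```text
time: 13.28
tcp_pos: [0.4904, 0.0834, 0.1435]
tool_rot: [-90.0, -0.1, 176.0]
force: [-0.3, -0.4, -0.7]
width: 0.0001
```

step_arm(series=[{"fingers": 0,"travel": [0.3,0.45,0],"roll": 0},{"fingers": 0,"travel": [0.3,0.45,0],"roll": 0},{"fingers": 0,"travel": [0.2,0.4,0],"roll": 0},{"fingers": 0,"travel": [0.1,0.4,0],"roll": 0},{"fingers": 0,"travel": [0,0.3,0],"roll": 0},{"fingers": 0,"travel": [0,0.2,0],"roll": 0},{"fingers": 0,"travel": [0,0,0],"roll": 0},{"fingers": 0,"travel": [0,0,0],"roll": 0}])

```text
time: 13.95
tcp_pos: [0.4823, 0.084, 0.1231]
tool_rot: [-90.0, -0.0, 176.0]
force: [-3.6, 0.6, 5.0]
width: -0.0001
```

step_arm(series=[{"fingers": 0,"travel": [0,0.15,0],"roll": 0},{"fingers": 0,"travel": [0,0.15,0],"roll": 0},{"fingers": 0,"travel": [0,0,0],"roll": 0}])

```text
time: 14.2
tcp_pos: [0.4824, 0.084, 0.1228]
tool_rot: [-90.0, 0.1, 176.0]
force: [-12.0, 0.6, 19.3]
width: 0.0001
```

step_arm(series=[{"fingers": 0,"travel": [0,-0.5,0],"roll": 0},{"fingers": 0,"travel": [0,-2,0],"roll": 0},{"fingers": 0,"travel": [0,-3.5,0],"roll": 0},{"fingers": 0,"travel": [0,-3.5,0],"roll": 0},{"fingers": 0,"travel": [0,-3.5,0],"roll": 0},{"fingers": 0,"travel": [3,0,0.5],"roll": 0},{"fingers": 0,"travel": [3,0,0],"roll": 0},{"fingers": 0,"travel": [0,0,0],"roll": 0},{"fingers": 0,"travel": [0,0,0],"roll": 0}])

```text
time: 14.95
tcp_pos: [0.4218, 0.0836, 0.2502]
tool_rot: [-90.1, 0.1, 176.0]
force: [0.5, 0.5, -0.9]
width: -0.0
```

Run:
```python
from h import *
st=telemetry.read_state(); p,d,W=wcloud(); save("w5",p); print(st["time"],st["tcp_pos"],st["tool_rot"])
H=hue(p); m=((H[...,0]<6)|(H[...,0]>172))&(H[...,1]>120)&(d>0)&(np.hypot(W[...,0]-.477,W[...,1]-.084)<.06)
u=np.array([np.cos(np.radians(176.1)),np.sin(np.radians(176.1))]); q=W[m&(W[...,2]>.09)]; rr=(q[:,:2]-[.557,.0788])@u
k=np.polyfit(rr,q[:,2],1); print("lid slope deg",np.degrees(np.arctan(k[0])),"z",np.percentile(q[:,2],[5,50,95]),"r",rr.min(),rr.max())
e=cv2.fitEllipse(cv2.convexHull(max(cv2.findContours(m.astype(np.uint8),0,1)[0],key=len))); print(e[0])
```

```text
14.95 [0.42181651 0.08359331 0.2502201 ] [-9.01005740e+01  1.07892928e-01  1.76016890e+02]
lid slope deg 57.52870802303105 z [0.10093897 0.10214789 0.31203807] r 0.04794309042605733 0.13960368003178256
(273.69903564453125, 135.08938598632812)
```

View pics/w5.png

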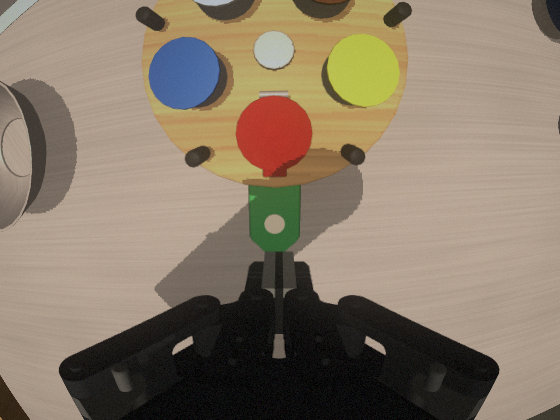

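The lid lies flat over the red tin at (274,133), in line with the cap (274,50) and the dot (274,223). One last numeric check before handing in.

Run:
```python
from h import *
st=telemetry.read_state(); p,d,W=wcloud(); H=hue(p)
u=np.array([np.cos(np.radians(176.1)),np.sin(np.radians(176.1))])
m=((H[...,0]<6)|(H[...,0]>172))&(H[...,1]>120)&(abs(W[...,2]-.1)<.012)&(np.hypot(W[...,0]-.477,W[...,1]-.084)<.06)
q=W[m]; rr=(q[:,:2]-[.557,.0788])@u; k=np.polyfit(rr,q[:,2],1); print(m.sum(),"slope",np.degrees(np.arctan(k[0])),"med z",np.median(q[:,2]))
cap=px2w(273.5,50,.055)[:2]; dot=px2w(274.5,223.5,.0125)[:2]; bl=px2w(184.5,73.3,.1)[:2]; ye=px2w(363.5,70.3,.1)[:2]
print("front",az(dot-cap),"line",az(ye-bl)-90)
# only the good disc, no shadow: lid azimuth
print("lid az",az(q.mean(0)[:2]-[.557,.0788]))
print({n:[np.median(cloudB[r["mask"]],0).round(3) for r in models.masks_of("top",n)[:1]] for cloudB in [cloud("top")[2]] for n in ("bowl","salt","spare_tin","spoon")})
```

```text
4534 slope -0.0720929169185157 med z 0.10209066816589694
front 175.94 line 176.69
lid az 176.63
{'bowl': [array([0.501, 0.47 , 0.032])], 'salt': [array([ 0.644, -0.316,  0.165])], 'spare_tin': [array([ 0.482, -0.36 ,  0.054])], 'spoon': [array([0.753, 0.017, 0.013])]}
```

```bash
python3 -c "
from cell import sign_off; print(sign_off())"
```

```text
the job is handed in; nothing more can be done
None
```

The red tin is at the front with its lid shut, and I handed the job in after about 15 s of robot time.

**Carousel:** I placed the fingers either side of the rim knob and turned the plate about 53° clockwise, at roughly 18°/s at most. The first turn left about 1.3° to go, so I went back to the same knob and nudged it.

**Lid:** With the plate at rest, I pushed the lid outward from the hub side and then down, and backed away. The largest force I read was about 23 N, when I pressed the lid fully down.

**Last checks:**
- **Lid:** it lies flat, with a slope of about -0.1° and its top at 102 mm (101 mm expected).
- **Alignment:** the red tin is about 0.5–0.8° counter-clockwise of the pointer, close to the measuring error. The cameras had disagreed by about 1° on earlier readings.
- **Bystanders:** the bowl, salt canister and spare tin read within 2 mm of their first positions.
- **Spoon:** its reading shifted by about 3 cm along its length. I think the arm was hiding part of it, since the arm never went near it, but I did not look again to confirm.

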